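Move the row of gift packs to the display rack in reverse order

ROBOT

A 6-joint arm with a two-finger parallel gripper is mounted at the origin on a cart in front of the work surface, level with it; the furniture and walls round the work are solid. World frame = base frame: x ahead of the robot, y to its left, z up, the work surface at z = 0. Lengths are in m, angles in rad, forces in N, time in s.
With the tool pointing down it reaches from about 0.375 to 0.9 m from the base axis. Payload 3.1 kg.
Tool frame: the origin (TCP) lies at the very end of the fingers, on their centre line; the grasp point (between the pads) lies 19 mm behind it (manip.hold_point_z is the distance from the TCP to the grasp point, in m); y points along the fingers, z is the direction in which the jaws open and shut, and the axes are right-handed (so a half turn about y gives the same grasp; the last joint's range is limited). The gripper opens to 85 mm and grips with 20 to 120 N. Pads are 22 mm wide; open, the fingers measure 114 mm over their backs; the gripper's body (76 mm by 85 mm) begins 54 mm behind the grasp point. The pads swing forward as they close: fully open they stand 13 mm farther back than shut.
Start: joints at [-1.395, 0.527, 1.433, -0, 1.181, -0.178], TCP at [0.217, -0.586, 0.231] pointing down, gripper open.
Joint ranges: [-3.08, 3.08], [-0.75, 2.2], [0.22, 2.44], [-1.43, 4.57], [0, 2.65], [-2.85, 2.85]. Speed limits (rad/s): [2.79, 2.79, 3.14, 3.14, 3.14, 3.14].

INTERFACE

Orientations are given as a unit quaternion [x, y, z, w].
In Python, from station import manip, eyes, workorder gives the robot as it stands. The module is installed in compiled form; this text tells all that it offers.
- The arm moves only by the shell command python3 -m jog 'ROWS' [OPENING] [FORCE]. ROWS is JSON, a list of rows, each a list of 2 entries, a list of its own where there are three numbers: the shift along the tool's x, y, z in cm, then the turn about the tool's y in rad. A call has 1 to 20 rows; each row is the pose to reach, as a shift and turn from the pose commanded when the call began, along the tool's axes at that moment; what a row does not reach only later rows make up. A row lasts 1/12 s, in which the tool goes at most 41.7 mm and 7.16 degrees, less where a joint would pass 70% of its speed; a pose out of reach is approached as far as the arm can. A call with a gripper value outside its range is refused whole. OPENING is the finger opening in cm, from 0 to 8.54, set as the call begins (- or left out, the last holds). The fingers move at their own pace and stop on an object; FORCE is the grip in N (left out, the last holds). Time passes only in rows, so rows that repeat a pose let the fingers close. It gives the time, the measured TCP pose, the force and the opening at its end, in the units of the state.
- manip.sense(): the state, without advancing time (a new reading comes with each control period).
- eyes.snapshot(name): name is "scene" or "top" or "wrist"; returns a dict with "frame" (400x640x3 uint8, red, green, blue), "vfov" (degrees; the focal length in pixels is half the picture's height over the tangent of half this angle, whatever the lens; pixels are square), "cx", "cy" (the principal point, pixels), "rvec" (rotation vector, rad) and "tvec" (3), from world to camera coordinates, as OpenCV has them. Camera axes: x right, y down, z forward; pixel columns grow to the right and rows downward; lengths in m; the calibration is good to about 2 mm. A picture is of the moment at which its call begins. There is no depth.
- workorder.sign_off(): hands the job in, once; it reports no verdict.
The state is a dict: "t": time; "q": joint angles; "qd": joint speeds; "tau": joint torques, N m; "tcp_pos": TCP position; "tool_rot": TCP orientation; "force": force on the tool from outside, world axes, zero at the start; "ft_torque": the same for the moment, N m; "finger_gap": opening from 0.0 (shut) to 1.0 (fully open).
Only numpy, scipy, OpenCV 4.12 (cv2) and the standard library are available. Lean on these libraries where they do the work, as an engineer would, in place of code of your own. Each camera call takes 0.05 s, during which the arm holds its last target. There are 200 camera calls.

TASK

Four wrapped packs stand on edge in a row in the plywood stock rack. Move them all to the empty display rack in reverse order, since customers see that rack from the far side: as you see it, the pack that is furthest left in the stock rack goes in the furthest-right slot of the display rack, and so on to the last. Leave each pack standing upright on its long narrow edge, flat on the floor of its own slot, midway along it and square in it.

Things in the scene. Friction and masses are not known exactly. Their poses are not given: they have to be found in the camera images.
- stripe_bar: wrapped praline bar, plain orange and brown lengthwise stripes, no bow; 190 long (x), 51 thick (y), 67 high (z) (mm), 0.2 kg. It stands on its long narrow edge; grasp it from above across its thickness (closing along its y). Origin at the centre of its underside, z up.
- dot_bar: wrapped praline bar, white paper with violet dots and a flat red ribbon, no bow; 184 long (x), 48 thick (y), 69 high (z) (mm), 0.2 kg. It stands on its long narrow edge; grasp it from above across its thickness (closing along its y). Origin at the centre of its underside, z up.
- dark_slab: dark grey cellophane slab pack with a flat yellow ribbon; body 168 long (x), 40 thick (y), 86 high (z), with soft wrapper ends to 190 long and 96 high (mm), 0.2 kg. It stands on its long narrow edge; grasp it from above across its thickness (closing along its y). Origin at the centre of its underside, z up.
- pale_slab: pale blue-white dotted cellophane slab pack with a flat ribbon; body 154 long (x), 40 thick (y), 81 high (z), with soft wrapper ends to 182 long and 89 high (mm), 0.2 kg. It stands on its long narrow edge; grasp it from above across its thickness (closing along its y). Origin at the centre of its underside, z up.
- trough_0: the plywood trough of the stock rack in which stripe_bar starts (all four troughs look alike and are fixed). Open-topped, outside 222 x 80 x 24 mm, walls 5 mm, floor 5 mm thick, so the pack inside has a few mm of play; rim 32 mm above the table. Origin at the centre of its underside, 8 mm above the table; x along the trough, z up.
- trough_1: the plywood trough of the stock rack in which dot_bar starts (all four troughs look alike and are fixed). Open-topped, outside 222 x 80 x 24 mm, walls 5 mm, floor 5 mm thick, so the pack inside has a few mm of play; rim 32 mm above the table. Origin at the centre of its underside, 8 mm above the table; x along the trough, z up.
- trough_2: the plywood trough of the stock rack in which dark_slab starts (all four troughs look alike and are fixed). Open-topped, outside 222 x 80 x 24 mm, walls 5 mm, floor 5 mm thick, so the pack inside has a few mm of play; rim 32 mm above the table. Origin at the centre of its underside, 8 mm above the table; x along the trough, z up.
- trough_3: the plywood trough of the stock rack in which pale_slab starts (all four troughs look alike and are fixed). Open-topped, outside 222 x 80 x 24 mm, walls 5 mm, floor 5 mm thick, so the pack inside has a few mm of play; rim 32 mm above the table. Origin at the centre of its underside, 8 mm above the table; x along the trough, z up.
- stock_rack: stock rack: plywood carrier 240 (x) x 392 (y) mm with the four troughs side by side along its y, at +138, +46, -46, -138 mm; fixed on the left or right half of the table, slightly turned. Origin: centre of its underside, on the table; +y to its left end as the robot sees it, x away from the robot.
- display_rack: display rack, pale wood, 240 (x) x 392 (y) mm, empty, fixed on the other half, slightly turned. Four slots side by side, centres at x = 0, y = +138, +46, -46, -138 mm; each 70 to 73 mm wide (y), 218 long (x); floor 12 mm, divider tops 30 mm above the table. Origin: centre of its underside, on the table; +y to its left end as the robot sees it, x away from the robot.
Mind the look-alikes: they are no part of the job. Leave any turquoise look-alike of the stripe_bar alone.

How it is judged:
By the outcome, as a careful person would: the job done as asked, in the order asked, and still so for the second after the job is handed in, with the robot touching nothing.
It also fails if it takes over 120 s, if anything falls off the work surface, if the arm or the gripper's body presses on something with over 40 N, if the wrist force passes 120 N, or if a joint passes its speed limit or range.

## Working session

There is one attempt and no reset: what is moved stays moved. The work goes in short steps, Python scripts to look and compute and a shell command to move; the robot and the scene stay as the last step left them, time stands still between calls to the robot, and variables do not carry over. Pictures are saved under pics/ and viewed, about 12 in all and at most 16, crops included, and the job is handed in when it is done.

```bash
mkdir -p pics; python3 - <<'E'
from station import manip,eyes
import cv2
for n in ("scene","top"):
    s=eyes.snapshot(n); cv2.imwrite(f"pics/{n}0.png",s["frame"][:,:,::-1]); print(n,s["vfov"],s["cx"],s["cy"],s["rvec"],s["tvec"])
print(manip.sense(),manip.hold_point_z)
E
```

```text
scene 47.245413702856816 321.8302560434595 202.56156738026968 [ 0.81700349 -2.28655031  1.38604541] [0.3098273  0.22891872 1.38646968]
top 50.783003458225764 326.9920539199981 201.30563956893425 [ 2.10848175 -2.11727566  0.22175108] [-0.11108112  0.47085181  1.36064921]
{'t': 0.1, 'q': array([-1.39548778e+00,  5.28394044e-01,  1.43383120e+00,  3.65139686e-05,
        1.18139717e+00, -1.78456961e-01]), 'qd': array([ 8.65537181e-04, -3.84062351e-03, -1.78833263e-03, -6.38281204e-05,
       -5.35014639e-04, -1.43119011e-03]), 'tau': array([ 7.30137776e-05, -4.43303490e+01, -1.78585678e+01, -2.00907480e-04,
        3.86893153e-03,  2.42360994e-05]), 'tcp_pos': array([ 0.21646372, -0.58560149,  0.23040053]), 'tool_rot': array([-0.12440583,  0.6967919 , -0.69535668,  0.12443197]), 'force': array([-0.41730709,  0.38454105, -0.20190323]), 'ft_torque': array([-0.01169205, -0.06589464, -0.00104521]), 'finger_gap': 1.001273839573552} 0.0187
```

View pics/top0.png

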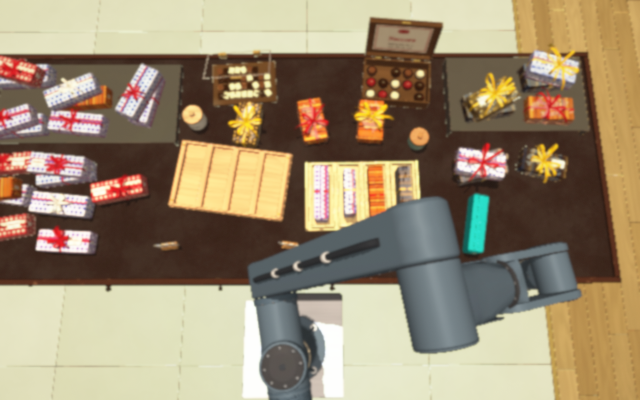

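View pics/scene0.png

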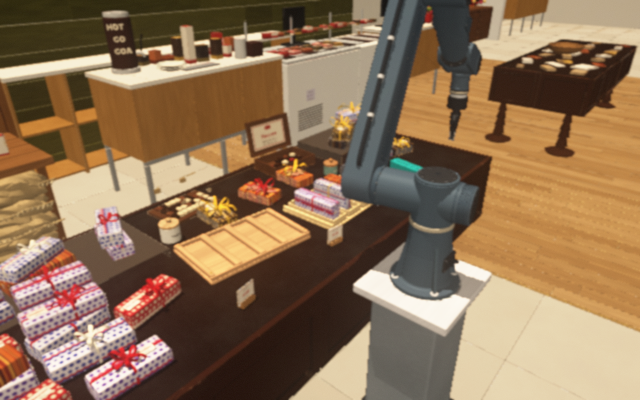

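The top picture shows the display rack on the left (about 170-292, 140-220) and the stock rack on the right (305-420, 160-230), with the arm over its right end. A turquoise look-alike stands at (477, 224). The other loose packs, at (312,120), (372,120), (480,162) and on the left, are all outside the rack.

```bash
cat > h.py <<'E'
import numpy as np, cv2
from station import manip,eyes
from scipy.spatial.transform import Rotation as R
def cam(n):
    s=eyes.snapshot(n); f=200/np.tan(np.radians(s["vfov"])/2)
    s["K"]=np.array([[f,0,s["cx"]],[0,f,s["cy"]],[0,0,1.]]); s["R"]=R.from_rotvec(s["rvec"]).as_matrix(); s["C"]=-s["R"].T@np.array(s["tvec"]); return s
def ray(s,p,z):
    p=np.atleast_2d(p).astype(float); d=(np.c_[p,np.ones(len(p))]@np.linalg.inv(s["K"]).T)@s["R"]
    return s["C"]+d*((z-s["C"][2])/d[:,2])[:,None]
def proj(s,P):
    return cv2.projectPoints(np.atleast_2d(P).astype(float),np.array(s["rvec"]),np.array(s["tvec"]),s["K"],None)[0][:,0]
def save(n,im,box=None,k=1):
    if box: im=im[box[1]:box[3],box[0]:box[2]]
    cv2.imwrite("pics/"+n,cv2.resize(im,None,fx=k,fy=k,interpolation=cv2.INTER_CUBIC)[:,:,::-1])
def st():
    s=manip.sense(); M=R.from_quat(s["tool_rot"]).as_matrix()
    return s,M
E
python3 - <<'E'
from h import *
s=cam("top"); save("crop1.png",s["frame"],(160,130,430,240),2.96)
print(s["C"],ray(s,[[180,141],[292,154],[284,220],[169,207]],0.03),ray(s,[[305,162],[418,160],[306,231]],0.03))
print(st()[1])
E
```

```text
[ 0.1800813  -0.11000939  1.42859209] [[0.69188936 0.39981636 0.03      ]
 [0.64280984 0.00774522 0.03      ]
 [0.41079161 0.03165113 0.03      ]
 [0.45687816 0.42111462 0.03      ]] [[ 0.61366661 -0.03759532  0.03      ]
 [ 0.61936406 -0.42899547  0.03      ]
 [ 0.37326711 -0.04248791  0.03      ]]
[[-9.38054013e-01 -3.08770947e-04  3.46488921e-01]
 [-3.46488932e-01  1.69105723e-03 -9.38052536e-01]
 [-2.96289226e-04 -9.99998522e-01 -1.69328874e-03]]
```

View pics/crop1.png

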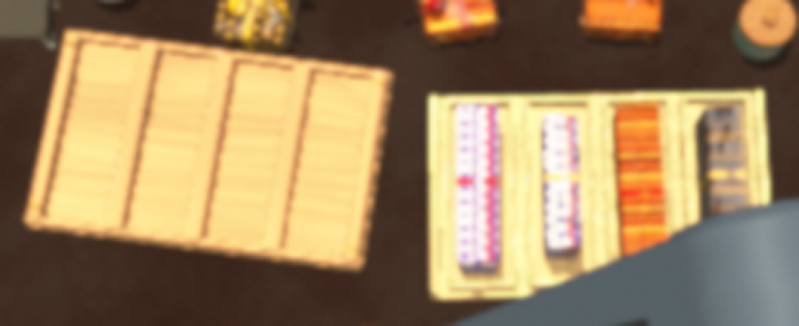

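Stock order from left to right is dot (319,193), pale (349,193), stripe (376,187), dark (404,185). So the display order, left to right, has to be dark, stripe, pale, dot. What could be taken for them: the turquoise bar (477,224), the bowed orange packs (312,120) and (372,120), the bowed white pack (480,162), and the white bars on the left (60,165). None of those is in the rack. I'll move over the stock rack for a wrist view.

```bash
python3 -m jog '[[[-36.5,-10,-17],0.334],[[-36.5,-10,-17],0.334],[[-36.5,-10,-17],0.334],[[-36.5,-10,-17],0.334],[[-36.5,-10,-17],0.334],[[-36.5,-10,-17],0.334],[[-36.5,-10,-17],0.334],[[-36.5,-10,-17],0.334],[[-36.5,-10,-17],0.334],[[-36.5,-10,-17],0.334],[[-36.5,-10,-17],0.334],[[-36.5,-10,-17],0.334],[[-36.5,-10,-17],0.334]]' 8.5 40
python3 - <<'E'
from h import *
s=cam("wrist"); save("w1.png",s["frame"]); print(s["C"],s["R"],s["K"]); print(st())
E
```

```text
t: 1.23
tcp_pos: [0.4996, -0.3002, 0.3308]
tool_rot: [-0.008, 0.707, -0.707, 0.007]
force: [-0.7, -0.2, 0.7]
finger_gap: 0.999
[ 0.57260034 -0.29878253  0.47323288] [[ 1.99497929e-02 -9.99800949e-01  2.60944657e-04]
 [-9.57557687e-01 -1.90318149e-02  2.87612701e-01]
 [-2.87550485e-01 -5.98768340e-03 -9.57746765e-01]] [[342.22006649   0.         320.00453168]
 [  0.         342.22006649 201.52877948]
 [  0.           0.           1.        ]]
({'t': 1.2833, 'q': array([-7.33584102e-01,  3.72490454e-01,  1.41204040e+00, -5.93456668e-04,
        1.35858291e+00,  8.18252828e-01]), 'qd': array([-0.02205322,  0.0022352 ,  0.00426005,  0.00386681,  0.00087594,
        0.00133155]), 'tau': array([ 8.39549806e-01, -3.95049620e+01, -2.02213472e+01,  4.20818652e-02,
        4.90897728e-03, -1.75021200e-03]), 'tcp_pos': array([ 0.49916854, -0.30073999,  0.33059006]), 'tool_rot': array([-0.00728218,  0.70728718, -0.70686153,  0.00621263]), 'force': array([-0.64139696,  0.17662526,  0.3162838 ]), 'ft_torque': array([0.03068831, 0.02919088, 0.04569274]), 'finger_gap': 0.9974197469417215}, array([[-9.99816746e-01, -1.51824332e-03,  1.90832083e-02],
       [-1.90841188e-02,  5.87489381e-04, -9.99817709e-01],
       [ 1.50675537e-03, -9.99998675e-01, -6.16356058e-04]]))
```

View pics/w1.png

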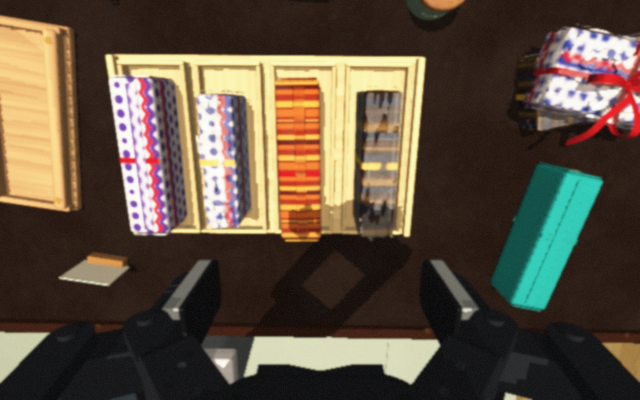

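The wrist view shows all four packs clearly: dot (145,155), pale (222,160), stripe (299,160), dark (379,165). The turquoise bar is at (548,235), well clear. I'll zoom in and pick the edges.

```bash
python3 - <<'E'
from h import *
s=cam("wrist"); im=s["frame"]; np.save("w1.npy",im)
k=2.4; x0,y0=100,45
c=cv2.resize(im[y0:y0+205,x0:x0+330],None,fx=k,fy=k,interpolation=cv2.INTER_CUBIC)
for i in range(100,430,20): cv2.putText(c,str(i),(int((i-x0)*k)-10,10),0,.35,(0,255,0)); cv2.line(c,(int((i-x0)*k),12),(int((i-x0)*k),20),(0,255,0))
for i in range(60,250,20): cv2.putText(c,str(i),(765,int((i-y0)*k)+4),0,.35,(0,255,0)); cv2.line(c,(0,int((i-y0)*k)),(6,int((i-y0)*k)),(0,255,0))
save("w1z.png",c)
# rack outline by mask
hsv=cv2.cvtColor(im,cv2.COLOR_RGB2HSV)
m=((hsv[...,0]>18)&(hsv[...,0]<35)&(hsv[...,1]>50)&(hsv[...,2]>140)).astype(np.uint8); m[:,:100]=0;m[:,430:]=0;m[240:]=0;m[:50]=0
m=cv2.morphologyEx(m,cv2.MORPH_OPEN,np.ones((2,2)))
pts=np.argwhere(m)[:,::-1]; 
for z in (0.008,0.032):
    P=ray(s,pts,z)[:,:2]; r=cv2.minAreaRect((P*1000).astype(np.float32)); print(z,r)
E
```

```text
0.008 ((500.68212890625, -231.64324951171875), (245.1680908203125, 404.6261291503906), 0.6975663900375366)
0.032 ((504.3706970214844, -235.14694213867188), (232.5145721435547, 383.74273681640625), 0.6975679993629456)
```

View pics/w1z.png

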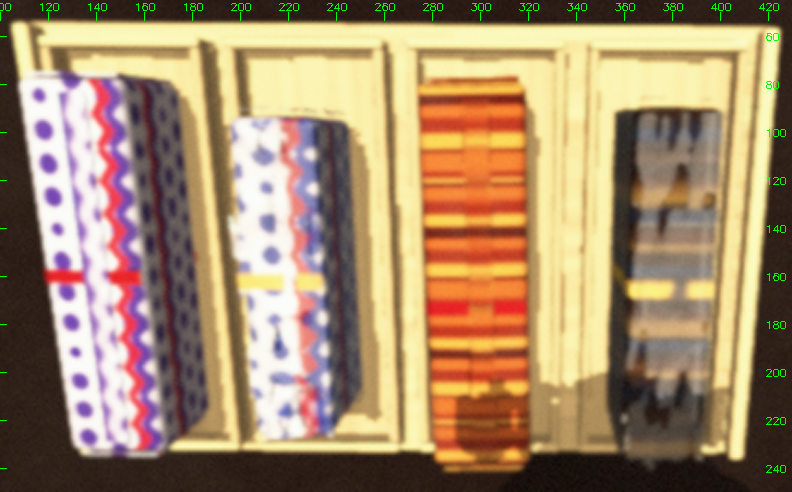

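```bash
python3 - <<'E'
from h import *
s=cam("wrist")
D=dict(dot=(.082,[(109,77),(150,76),(168,233),(132,234)]),pale=(.094,[(196,95),(231,95),(240,226),(210,227)]),
 stripe=(.080,[(274.5,79),(317,78),(319.5,240),(281.5,240)]),dark=(.099,[(362,91),(400,90),(396,237),(362,238)]))
for n,(z,c) in D.items():
    P=ray(s,c,z)[:,:2]; f=(P[0]+P[1])/2; b=(P[2]+P[3])/2; d=f-b
    print(n,P.mean(0).round(4),"len",np.linalg.norm(d).round(4),"yaw",np.arctan2(d[1],d[0]).round(3),"th",np.linalg.norm(P[0]-P[1]).round(4),np.linalg.norm(P[3]-P[2]).round(4))
c,th=np.array([.502,-.2335]),0.012
for y in (.138,.046,-.046,-.138): print(c+y*np.array([-np.sin(th),np.cos(th)]))
print(ray(s,[(107,56),(424,57),(410,235)],.02))
E
```

```text
dot [ 0.5005 -0.0943] len 0.1814 yaw -0.004 th 0.0443 0.0444
pale [ 0.4994 -0.1886] len 0.1485 yaw 0.019 th 0.037 0.0356
stripe [ 0.498  -0.2759] len 0.1889 yaw 0.028 th 0.046 0.0472
dark [ 0.4988 -0.3676] len 0.1649 yaw 0.054 th 0.0395 0.04
[ 0.50034404 -0.09550994]
[ 0.50144801 -0.18750331]
[ 0.50255199 -0.27949669]
[ 0.50365596 -0.37149006]
[[ 0.61743364 -0.03793748  0.02      ]
 [ 0.62307338 -0.42651202  0.02      ]
 [ 0.38828659 -0.43122184  0.02      ]]
```

```bash
python3 -m jog '[[[-4,0,-50],0.12],[[-4,0,-50],0.12],[[-4,0,-50],0.12],[[-4,0,-50],0.12],[[-4,0,-50],0.12],[[-4,0,-50],0.12],[[-4,0,-50],0.12],[[-4,0,-50],0.12],[[-4,0,-50],0.12],[[-4,0,-50],0.12],[[-4,0,-50],0.12],[[-4,0,-50],0.12],[[-4,0,-50],0.12],[[-4,0,-50],0.12],[[-4,0,-50],0.12],[[-4,0,-50],0.12]]'
python3 - <<'E'
from h import *
s=cam("wrist"); im=s["frame"]; np.save("w2.npy",im)
c=cv2.resize(im[:260,100:540],None,fx=1.8,fy=1.8,interpolation=cv2.INTER_CUBIC)
for i in range(100,540,20): cv2.putText(c,str(i),(int((i-100)*1.8)-10,10),0,.33,(0,255,0)); cv2.line(c,(int((i-100)*1.8),12),(int((i-100)*1.8),18),(0,255,0))
for i in range(20,260,20): cv2.putText(c,str(i),(765,int(i*1.8)+4),0,.33,(0,255,0)); cv2.line(c,(0,int(i*1.8)),(6,int(i*1.8)),(0,255,0))
save("w2z.png",c); t=cam("top"); save("top2.png",t["frame"],(290,145,450,245),4.9)
E
```

```text
t: 2.72
tcp_pos: [0.5303, 0.1984, 0.331]
tool_rot: [-0.036, -0.706, 0.706, 0.037]
force: [-0.4, 0.2, 0.3]
finger_gap: 0.994
```

View pics/w2z.png

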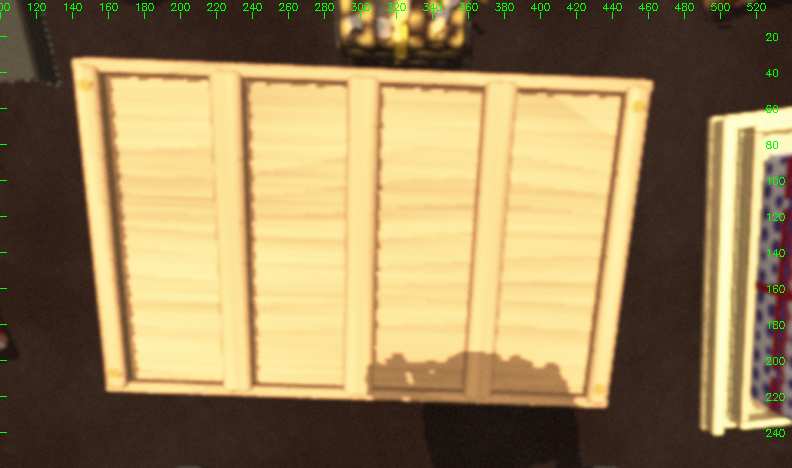

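View pics/top2.png

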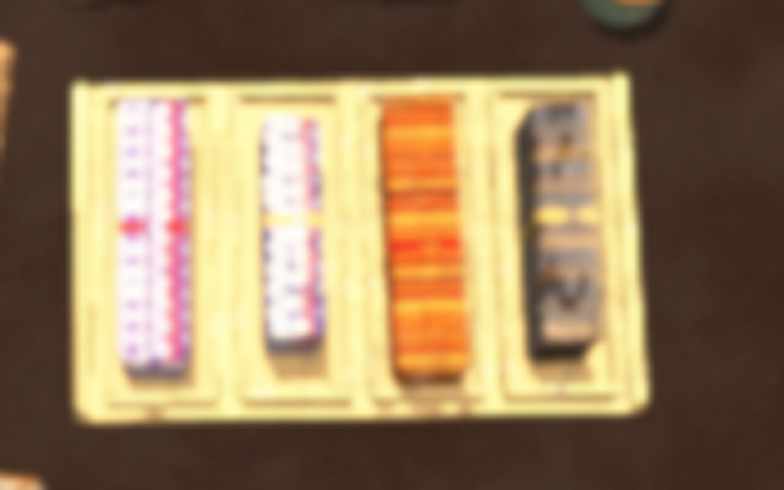

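The display rack is fully visible, with rim corners at (140,33), (462,45), (437,226) and (159,217), and it is empty. The top view confirms the stock order dot, pale, stripe, dark, with no bows.

```bash
python3 - <<'E'
from h import *
s=cam("wrist"); im=s["frame"]; print(s["C"])
hsv=cv2.cvtColor(im,cv2.COLOR_RGB2HSV)
m=((hsv[...,2]>90)&(hsv[...,0]<32)&(hsv[...,1]>40)).astype(np.uint8); m[235:]=0;m[:,470:]=0;m[:,:132]=0;m[:30]=0
cs=max(cv2.findContours(m,0,1)[0],key=cv2.contourArea); P=ray(s,cv2.convexHull(cs)[:,0],.03)[:,:2]
print(cv2.minAreaRect((P*1000).astype(np.float32)))
C=ray(s,[(140,33),(462,45),(437,226),(159,217)],.03)[:,:2]
print(C,C.mean(0),[np.linalg.norm(C[i]-C[i-1]) for i in range(4)])
y=C[0]+C[3]-C[1]-C[2]; print("yaw",np.arctan2(-y[0],y[1])); x=C[0]+C[1]-C[2]-C[3]; print(np.arctan2(x[1],x[0]))
# divider centers at mid row (rim z .03): pick
W=ray(s,[(148,60),(226,60),(301,60),(378,60),(455,60)],.03)[:,:2]; print(np.linalg.norm(np.diff(W,axis=0),axis=1))
t=cam("top"); T=ray(t,[[180,141],[292,154],[284,220],[169,207]],0.03)[:,:2]; print(T.mean(0))
# packs from top2 crop
D=dict(dot=(.082,[(117,100),(185,100),(190,368),(124,364)]),stripe=(.080,[(383,99),(452,99),(468,375),(396,378)]),dark=(.099,[(530,105),(590,103),(604,342),(540,345)]),pale=(.094,[(262,117),(318,118),(324,340),(268,343)]))
for n,(z,c) in D.items():
    P=ray(t,np.array(c)/4.9+[290,145],z)[:,:2]; f=(P[0]+P[1])/2; b=(P[2]+P[3])/2; d=f-b
    print(n,P.mean(0).round(4),np.linalg.norm(d).round(4),np.arctan2(d[1],d[0]).round(3))
E
```

```text
[0.60285543 0.19077796 0.47377865]
((559.5923461914062, 220.58604431152344), (385.3484191894531, 234.16505432128906), 82.05474090576172)
[[0.69919249 0.3938201 ]
 [0.6467397  0.01582535]
 [0.41881078 0.04689052]
 [0.4717211  0.42614102]] [0.55911602 0.22066925] [np.float64(0.22975612231802597), np.float64(0.3816167271591196), np.float64(0.23003615930362734), np.float64(0.38292354746072765)]
yaw -0.1382523853930458
-0.13829908274458338
[0.09390108 0.09031832 0.09275621 0.09278602]
[0.55059224 0.21508183]
dot [ 0.4941 -0.0948] 0.1829 0.02
stripe [ 0.4907 -0.2762] 0.1909 0.022
dark [ 0.4951 -0.3677] 0.1629 0.006
pale [ 0.493  -0.1872] 0.1527 0.011
```

```bash
cat > go.py <<'E'
import sys; from h import *
def plan(pts):
    s,M=st(); p=s["tcp_pos"]; yaw0=np.arctan2(-M[1,0],-M[0,0])
    M=np.c_[[-np.cos(yaw0),-np.sin(yaw0),0],[0,0,-1],[np.sin(yaw0),-np.cos(yaw0),0]]
    print("now",p.round(4),"yaw",yaw0.round(4),"t",s["t"],"gap",round(s["finger_gap"],3))
    for x,y,z,w in pts: print([x,y,z],"->",((M.T@(np.array([x,y,z])-p))*100).round(2),"turn",round(yaw0-w,3))
if __name__=="__main__": plan(eval(sys.argv[1]))
E
python3 go.py '[(.4988,-.3676,.2,.02),(.4988,-.3676,.052,.02)]'
```

```text
now [0.5304 0.1988 0.3314] yaw -0.1027 t 2.9167 gap 0.996
[0.4988, -0.3676, 0.2] -> [-2.67 13.14 56.67] turn -0.123
[0.4988, -0.3676, 0.052] -> [-2.67 27.94 56.67] turn -0.123
```

```bash
python3 -m jog '[[[-2.7,13.1,56.7],-0.123],[[-2.7,13.1,56.7],-0.123],[[-2.7,13.1,56.7],-0.123],[[-2.7,13.1,56.7],-0.123],[[-2.7,13.1,56.7],-0.123],[[-2.7,13.1,56.7],-0.123],[[-2.7,13.1,56.7],-0.123],[[-2.7,13.1,56.7],-0.123],[[-2.7,13.1,56.7],-0.123],[[-2.7,13.1,56.7],-0.123],[[-2.7,13.1,56.7],-0.123],[[-2.7,13.1,56.7],-0.123],[[-2.7,13.1,56.7],-0.123],[[-2.7,13.1,56.7],-0.123],[[-2.7,13.1,56.7],-0.123],[[-2.7,13.1,56.7],-0.123],[[-2.7,13.1,56.7],-0.123],[[-2.7,13.1,56.7],-0.123]]' 8.5 40
python3 - <<'E'
from h import *
s=cam("wrist"); save("w3.png",s["frame"])
from go import plan
plan([(.4988,-.3676,.052,.02)])
E
```

```text
t: 4.42
tcp_pos: [0.5001, -0.3654, 0.2006]
tool_rot: [-0.008, 0.707, -0.707, 0.008]
force: [-0.4, 0.4, -0.4]
finger_gap: 0.995
now [ 0.5003 -0.3651  0.2008] yaw 0.0239 t 4.4667 gap 0.997
[0.4988, -0.3676, 0.052] -> [ 0.16 14.88  0.24] turn 0.004
```

View pics/w3.png

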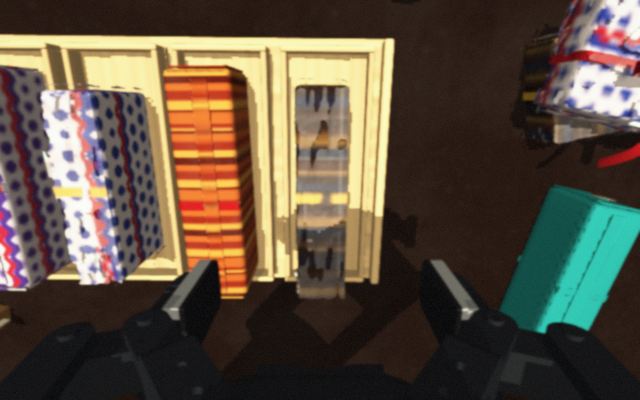

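The wrist view is centred on the dark slab, with its top at columns 296-349 and rows 86-297. The left finger will clear the stripe bar.

```bash
python3 - <<'E'
from h import *
s=cam("wrist"); P=ray(s,[(322,87),(321,297)],.099); print(P,P.mean(0)); print(ray(s,[(330,38),(330,282)],.032),ray(s,[(205,68),(215,297)],.08))
E
python3 -m jog '[[[0.1,2.5,0.1],0],[[0.1,5,0.1],0],[[0.1,7.5,0.1],0],[[0.1,10,0.1],0],[[0.1,12,0.1],0],[[0.1,13.5,0.1],0],[[0.1,14.8,0.1],0],[[0.1,14.8,0.1],0]]' 8.5 40
python3 -m jog '[[[0,0,0],0],[[0,0,0],0],[[0,0,0],0],[[0,0,0],0],[[0,0,0],0],[[0,0,0],0],[[0,0,0],0],[[0,0,0],0]]' 0 40
```

```text
[[ 0.58108248 -0.36473768  0.099     ]
 [ 0.41914545 -0.36796287  0.099     ]] [ 0.50011396 -0.36635027  0.099     ]
[[ 0.62204311 -0.37074565  0.032     ]
 [ 0.39457895 -0.37794168  0.032     ]] [[ 0.5927075  -0.28038402  0.08      ]
 [ 0.40501907 -0.27546688  0.08      ]]
t: 5.18
tcp_pos: [0.4985, -0.3653, 0.0502]
tool_rot: [-0.01, 0.708, -0.706, 0.007]
force: [-0.1, 0.9, -1.1]
finger_gap: 0.996
t: 5.85
tcp_pos: [0.4999, -0.3679, 0.0537]
tool_rot: [0.007, -0.707, 0.708, -0.009]
force: [-0.5, 2.1, 6.1]
finger_gap: 0.463
```

```bash
python3 -m jog '[[[0,-1,0],0],[[0,-3,0],0],[[0,-6,0],0],[[0,-9,0],0],[[0,-12,0],0],[[0,-15,0],0],[[0,-16,0],0],[[0,-16,0],0]]' 
python3 go.py '[(.5782,.3573,.21,-.138)]'
```

```text
t: 6.52
tcp_pos: [0.5006, -0.3689, 0.2157]
tool_rot: [0.006, -0.705, 0.709, -0.01]
force: [0.6, -0.4, -2.8]
finger_gap: 0.461
now [ 0.5006 -0.3689  0.2157] yaw 0.0228 t 6.5167 gap 0.461
[0.5782, 0.3573, 0.21] -> [ -9.42   0.57 -72.43] turn 0.161
```

```bash
python3 -m jog '[[[-0.3,0.5,-2],0],[[-0.8,0.5,-6],0.02],[[-1.3,0.5,-10],0.03],[[-1.8,0.5,-14],0.03],[[-2.3,0.5,-18],0.04],[[-2.9,0.5,-22],0.05],[[-3.4,0.5,-26],0.06],[[-3.9,0.5,-30],0.07],[[-4.4,0.5,-34],0.08],[[-4.9,0.5,-38],0.09],[[-5.5,0.5,-42],0.1],[[-6,0.5,-46],0.11],[[-6.5,0.5,-50],0.12],[[-7,0.5,-54],0.13],[[-7.5,0.5,-58],0.14],[[-8,0.5,-62],0.15],[[-8.6,0.5,-66],0.16],[[-9.1,0.5,-70],0.161],[[-9.4,0.5,-72.4],0.161],[[-9.4,0.5,-72.4],0.161]]'
python3 - <<'E'
from h import *
from go import plan
plan([(.5782,.3573,.09,-.138),(.5782,.3573,.0527,-.138)])
s=cam("wrist"); save("w4.png",s["frame"])
E
```

```text
t: 8.18
tcp_pos: [0.5752, 0.3636, 0.2039]
tool_rot: [0.046, 0.706, -0.705, -0.048]
force: [0.9, -0.0, -2.2]
finger_gap: 0.462
now [0.5752 0.3636 0.2039] yaw -0.1331 t 8.1833 gap 0.462
[0.5782, 0.3573, 0.09] -> [-0.38 11.39  0.59] turn 0.005
[0.5782, 0.3573, 0.0527] -> [-0.38 15.12  0.59] turn 0.005
```

View pics/w4.png

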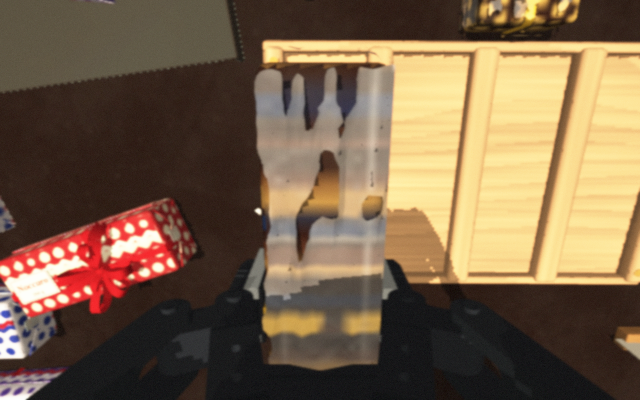

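```bash
python3 - <<'E'
from h import *
from go import plan
plan([(.5782,.3573,.09,-.138),(.5782,.3573,.0527,-.138)])
s=cam("wrist"); psi=-.138; ux=np.array([np.cos(psi),np.sin(psi)]); uy=np.array([-ux[1],ux[0]])
c=np.array([.5592,.2206])
f=lambda P:np.c_[(P[:,:2]-c)@ux,(P[:,:2]-c)@uy].round(4)
print("rim",f(ray(s,[(400,41),(600,43),(400,284),(600,281),(264,45),(379,50),(486,50),(578,50),(545,270),(456,270)],.03)))
print("pack",f(ray(s,[(256,70),(392,66),(380,362),(268,362)],.099+s["C"][2]*0+(.204-.0537))))
E
```

```text
now [0.5749 0.3606 0.2039] yaw -0.1341 t 8.2333 gap 0.463
[0.5782, 0.3573, 0.09] -> [-0.37 11.39  0.29] turn 0.004
[0.5782, 0.3573, 0.0527] -> [-0.37 15.12  0.29] turn 0.004
rim [[ 1.159e-01  7.300e-02]
 [ 1.149e-01 -9.680e-02]
 [-1.157e-01  5.660e-02]
 [-1.118e-01 -1.515e-01]
 [ 1.124e-01  1.881e-01]
 [ 1.088e-01  9.040e-02]
 [ 1.091e-01 -8.000e-04]
 [ 1.094e-01 -7.930e-02]
 [-9.920e-02 -9.160e-02]
 [-9.940e-02  1.000e-04]]
pack [[ 0.0767  0.158 ]
 [ 0.0778  0.1221]
 [-0.0174  0.1201]
 [-0.0174  0.1587]]
```

```bash
python3 -m jog '[[[-0.1,2,0],0],[[-0.1,5,0],0],[[-0.1,8,0],0],[[-0.1,10,0],0],[[-0.1,11,0],0],[[-0.1,11,0],0],[[-0.1,11,0],0],[[-0.1,11,0],0]]'; python3 go.py '[(.5797,.3573,.0532,-.138)]'
```

```text
t: 8.95
tcp_pos: [0.5791, 0.3581, 0.0987]
tool_rot: [0.05, 0.706, -0.705, -0.048]
force: [-0.5, 1.2, -2.0]
finger_gap: 0.463
now [0.5791 0.3581 0.0987] yaw -0.139 t 8.95 gap 0.463
[0.5797, 0.3573, 0.0532] -> [-0.07  4.55  0.07] turn -0.001
```

```bash
python3 -m jog '[[[0,1,0],0],[[0,2,0],0],[[0,3,0],0],[[0,3.7,0],0],[[0,4.1,0],0],[[0,4.3,0],0],[[0,4.5,0],0],[[0,4.6,0],0],[[0,4.6,0],0],[[0,4.6,0],0]]'; python3 go.py '[(.5797,.3573,.0532,-.138)]'
```

```text
t: 9.78
tcp_pos: [0.5775, 0.3584, 0.0527]
tool_rot: [-0.049, -0.705, 0.706, 0.049]
force: [-3.3, -1.3, 6.0]
finger_gap: 0.461
now [0.5775 0.3584 0.0527] yaw -0.138 t 9.7833 gap 0.461
[0.5797, 0.3573, 0.0532] -> [-0.23 -0.05  0.07] turn 0.0
```

```bash
python3 -m jog '[[[0,0,0],0],[[0,0,0],0],[[0,0,0],0],[[0,0,0],0]]' 6.5; python3 -m jog '[[[0,-1,0],0],[[0,-3,0],0],[[0,-6,0],0],[[0,-10,0],0],[[0,-14,0],0],[[0,-16,0],0],[[0,-16,0],0]]'
python3 - <<'E'
from h import *
from go import plan
s=cam("wrist"); save("w5.png",s["frame"],(100,0,500,330),2)
plan([(.498,-.2765,.2,.02),(.498,-.2765,.044,.02)])
E
```

```text
t: 10.12
tcp_pos: [0.5782, 0.3584, 0.0513]
tool_rot: [0.049, 0.706, -0.705, -0.049]
force: [0.3, -1.1, -0.3]
finger_gap: 0.76
t: 10.7
tcp_pos: [0.5815, 0.36, 0.2193]
tool_rot: [0.053, 0.708, -0.703, -0.044]
force: [-1.2, 0.7, -0.1]
finger_gap: 0.761
now [0.5798 0.3592 0.2159] yaw -0.1381 t 10.75 gap 0.762
[0.498, -0.2765, 0.2] -> [-0.65  1.59 64.09] turn -0.158
[0.498, -0.2765, 0.044] -> [-0.65 17.19 64.09] turn -0.158
```

View pics/w5.png

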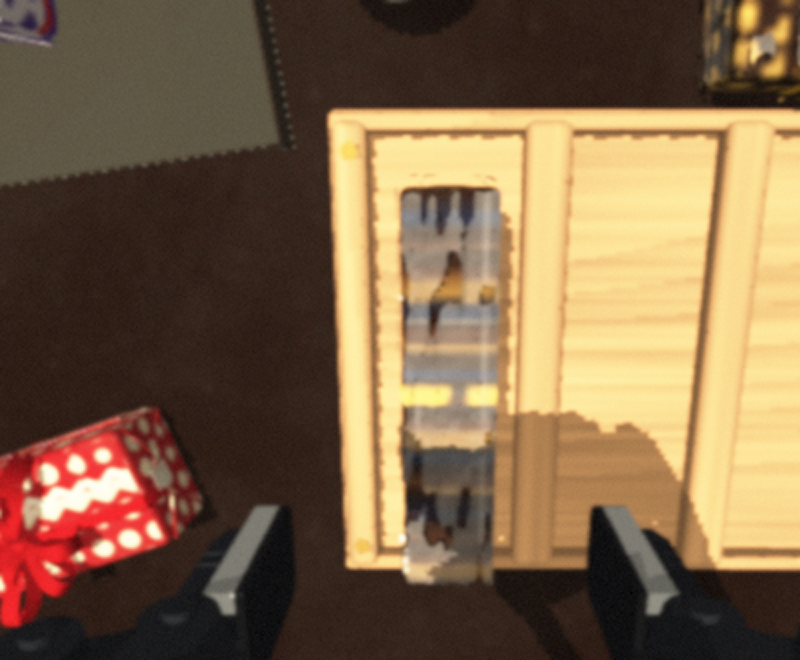

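The dark slab stands in the leftmost slot, square to it. I'll check where it sits lengthwise and go on to the stripe bar.

```bash
python3 - <<'E'
from h import *
from go import plan
s=cam("wrist"); psi=-.138; ux=np.array([np.cos(psi),np.sin(psi)]); uy=np.array([-ux[1],ux[0]])
c=np.array([.5592,.2206])
f=lambda P:np.c_[(P[:,:2]-c)@ux,(P[:,:2]-c)@uy].round(4)
print("rim",f(ray(s,[(325,54.5),(325,285)],.03)), "floor ends",f(ray(s,[(325,66.5),(325,275)],.012)))
p=f(ray(s,[(301,94),(349,94),(346,291),(302,291)],.098)); print(p,p.mean(0))
plan([(.498,-.2765,.2,.02)])
E
```

```text
rim [[ 0.1137  0.1362]
 [-0.1162  0.1354]] floor ends [[ 0.1054  0.136 ]
 [-0.1139  0.1353]]
[[ 0.0787  0.1542]
 [ 0.0787  0.1193]
 [-0.0828  0.1182]
 [-0.0829  0.156 ]] [-0.002075  0.136925]
now [0.5782 0.3585 0.2131] yaw -0.1381 t 10.8 gap 0.76
[0.498, -0.2765, 0.2] -> [-0.8   1.31 64.  ] turn -0.158
```

```bash
python3 -m jog '[[[0,1.5,3],0],[[0,1.5,7],-0.02],[[0,1.5,11],-0.04],[[0,1.5,15],-0.06],[[0,1.5,19],-0.08],[[0,1.5,23],-0.1],[[0,1.5,27],-0.12],[[0,1.5,31],-0.14],[[-0.6,1.5,35],-0.158],[[-0.6,1.5,39],-0.158],[[-0.6,1.5,43],-0.158],[[-0.6,1.5,47],-0.158],[[-0.6,1.5,51],-0.158],[[-0.6,1.5,55],-0.158],[[-0.6,1.5,59],-0.158],[[-0.6,1.5,62],-0.158],[[-0.6,1.5,64.1],-0.158],[[-0.6,1.5,64.1],-0.158],[[-0.6,1.5,64.1],-0.158],[[-0.6,1.5,64.1],-0.158]]' 8.5
python3 go.py '[(.498,-.2765,.044,.02)]'
python3 - <<'E'
from h import *
s=cam("wrist"); save("w6.png",s["frame"],(100,30,540,330),1.8)
E
```

```text
t: 12.47
tcp_pos: [0.4944, -0.276, 0.1949]
tool_rot: [-0.008, 0.708, -0.706, 0.006]
force: [0.5, -0.1, 0.0]
finger_gap: 1.0
now [ 0.4944 -0.276   0.1949] yaw 0.0196 t 12.4667 gap 1.0
[0.498, -0.2765, 0.044] -> [-0.36 15.09  0.06] turn -0.0
```

View pics/w6.png

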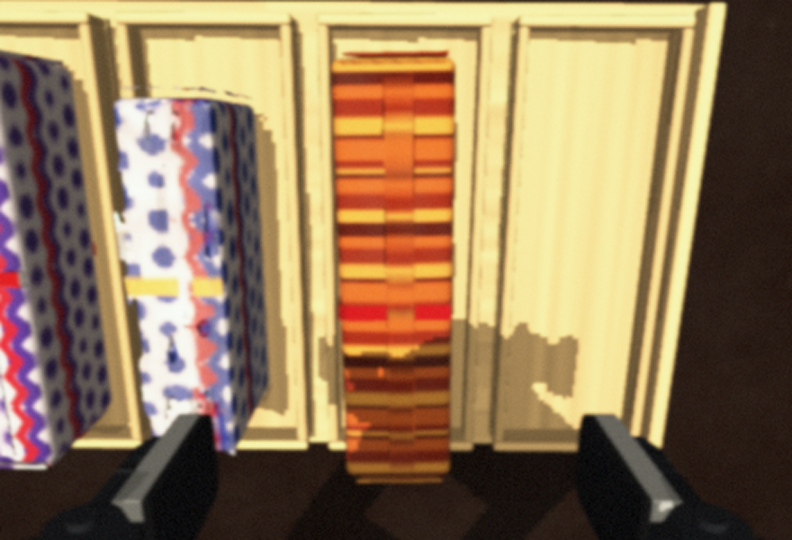

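```bash
python3 - <<'E'
from h import *
from go import plan
s=cam("wrist")
p=ray(s,[(284.4,62.5),(351.7,62.5),(349.4,293.5),(292.2,293.5)],.08); print(p[:,:2],p.mean(0))
plan([(.498,-.2765,.044,.02)])
E
```

```text
[[ 0.59138947 -0.24863335]
 [ 0.59232174 -0.29576187]
 [ 0.40858697 -0.30237772]
 [ 0.40754607 -0.25345972]] [ 0.49996106 -0.27505816  0.08      ]
now [ 0.495  -0.2755  0.1955] yaw 0.0213 t 12.5667 gap 0.995
[0.498, -0.2765, 0.044] -> [-0.3  15.15  0.1 ] turn 0.001
```

```bash
python3 -m jog '[[[-0.2,2.5,0],0],[[-0.2,5,0],0],[[-0.2,7.5,0],0],[[-0.2,10,0],0],[[-0.2,12,0],0],[[-0.2,13.5,0],0],[[-0.2,15,0],0],[[-0.2,15.2,0],0],[[-0.2,15.2,0],0]]' 8.5 40
python3 go.py '[(.499,-.2755,.044,.02)]'
```

```text
t: 13.32
tcp_pos: [0.4971, -0.2756, 0.0435]
tool_rot: [-0.008, 0.708, -0.706, 0.007]
force: [-0.0, -1.2, -0.3]
finger_gap: 0.997
now [ 0.4971 -0.2756  0.0435] yaw 0.0215 t 13.3167 gap 0.997
[0.499, -0.2755, 0.044] -> [-0.2  -0.05 -0.01] turn 0.002
```

```bash
python3 -m jog '[[[-0.1,0,0],0],[[-0.1,0,0],0],[[-0.1,0,0],0],[[-0.1,0,0],0],[[-0.1,0,0],0],[[-0.1,0,0],0],[[-0.1,0,0],0]]' 0 40
python3 -m jog '[[[0,-1,0],0],[[0,-3,0],0],[[0,-6,0],0],[[0,-9,0],0],[[0,-12,0],0],[[0,-15,0],0],[[0,-16,0],0],[[0,-16,0],0],[[0,-16,0],0]]' 
python3 go.py '[(.5655,.2662,.2,-.138)]'
```

```text
t: 13.9
tcp_pos: [0.4992, -0.2775, 0.0456]
tool_rot: [0.006, -0.707, 0.707, -0.008]
force: [1.1, 2.0, 6.2]
finger_gap: 0.598
t: 14.65
tcp_pos: [0.4978, -0.2771, 0.2039]
tool_rot: [-0.007, 0.707, -0.707, 0.007]
force: [0.0, -0.0, -2.1]
finger_gap: 0.592
now [ 0.4978 -0.2771  0.2039] yaw 0.0196 t 14.65 gap 0.592
[0.5655, 0.2662, 0.2] -> [ -7.83   0.39 -54.18] turn 0.158
```

```bash
python3 -m jog '[[[-0.3,0.4,-2],0],[[-0.8,0.4,-6],0.02],[[-1.4,0.4,-10],0.03],[[-2,0.4,-14],0.04],[[-2.6,0.4,-18],0.05],[[-3.2,0.4,-22],0.06],[[-3.8,0.4,-26],0.07],[[-4.4,0.4,-30],0.09],[[-5,0.4,-34],0.11],[[-5.6,0.4,-38],0.13],[[-6.2,0.4,-42],0.15],[[-6.8,0.4,-46],0.158],[[-7.3,0.4,-49.5],0.158],[[-7.7,0.4,-52.5],0.158],[[-7.8,0.4,-54.1],0.158],[[-7.8,0.4,-54.1],0.158],[[-7.8,0.4,-54.1],0.158],[[-7.8,0.4,-54.1],0.158]]'
python3 -m jog '[[[0,2,0],0],[[0,5,0],0],[[0,8,0],0],[[0,10,0],0],[[0,11,0],0],[[0,11,0],0],[[0,11,0],0],[[0,11,0],0]]'; python3 go.py '[(.566,.2662,.0446,-.138)]'
```

```text
t: 16.15
tcp_pos: [0.5643, 0.264, 0.1981]
tool_rot: [-0.047, -0.705, 0.706, 0.05]
force: [0.5, -0.7, -2.5]
finger_gap: 0.598
t: 16.82
tcp_pos: [0.5671, 0.2648, 0.0917]
tool_rot: [0.05, 0.706, -0.705, -0.048]
force: [-0.3, 0.0, -1.6]
finger_gap: 0.597
now [0.5671 0.2648 0.0917] yaw -0.1391 t 16.8167 gap 0.597
[0.566, 0.2662, 0.0446] -> [ 0.13  4.71 -0.12] turn -0.001
```

```bash
python3 -m jog '[[[0,1,-0.1],0],[[0,2,-0.1],0],[[0,3,-0.1],0],[[0,3.7,-0.1],0],[[0,4.1,-0.1],0],[[0,4.4,-0.1],0],[[0,4.6,-0.1],0],[[0,4.8,-0.1],0],[[0,4.8,-0.1],0],[[0,4.8,-0.1],0]]'; python3 go.py '[(.566,.2662,.0446,-.138)]'
```

```text
t: 17.65
tcp_pos: [0.5654, 0.266, 0.0446]
tool_rot: [-0.049, -0.705, 0.706, 0.049]
force: [-5.3, -1.1, 11.9]
finger_gap: 0.599
now [0.5654 0.266  0.0446] yaw -0.1379 t 17.65 gap 0.599
[0.566, 0.2662, 0.0446] -> [-0.06  0.   -0.02] turn 0.0
```

```bash
python3 -m jog '[[[0,0,0],0],[[0,0,0],0],[[0,0,0],0],[[0,0,0],0]]' 6.8; python3 -m jog '[[[0,-1,0],0],[[0,-3,0],0],[[0,-6,0],0],[[0,-10,0],0],[[0,-14,0],0],[[0,-16,0],0],[[0,-16,0],0],[[0,-16,0],0]]'
python3 - <<'E'
from h import *
from go import plan
s=cam("wrist"); save("w7.png",s["frame"],(100,0,500,330),2)
plan([(.4994,-.1882,.2,.02)])
E
```

```text
t: 17.98
tcp_pos: [0.5661, 0.2661, 0.0423]
tool_rot: [0.049, 0.705, -0.705, -0.049]
force: [-0.4, 0.6, -0.1]
finger_gap: 0.798
t: 18.65
tcp_pos: [0.5667, 0.2664, 0.2046]
tool_rot: [0.05, 0.706, -0.705, -0.047]
force: [-0.8, 0.2, -0.5]
finger_gap: 0.798
now [0.5655 0.266  0.2027] yaw -0.1382 t 18.7 gap 0.796
[0.4994, -0.1882, 0.2] -> [ 0.29  0.27 45.9 ] turn -0.158
```

View pics/w7.png

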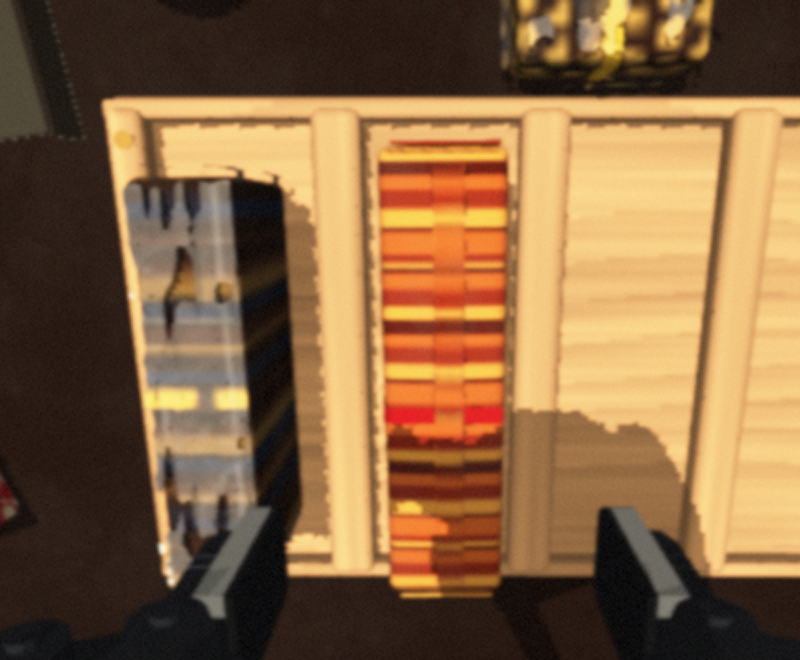

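The stripe bar is upright and square in the second slot from the left (top at crop rows 148-592, columns 380-507), and the dark slab is undisturbed. The pale slab is next.

```bash
python3 - <<'E'
from h import *
s=cam("wrist"); psi=-.138; ux=np.array([np.cos(psi),np.sin(psi)]); uy=np.array([-ux[1],ux[0]])
c=np.array([.5592,.2206])
f=lambda P:np.c_[(P[:,:2]-c)@ux,(P[:,:2]-c)@uy].round(4)
print("rim",f(ray(s,[(325,48.5),(325,288)],.03)))
p=f(ray(s,[(290,74.5),(353,74.5),(349.5,294.5),(295,294.5)],.079)); print(p,p.mean(0))
E
python3 -m jog '[[[0,0.2,3],0],[[0,0.2,7],-0.02],[[0,0.2,11],-0.04],[[0,0.2,15],-0.06],[[0,0.2,19],-0.08],[[0,0.2,23],-0.1],[[0.2,0.2,27],-0.12],[[0.2,0.2,31],-0.14],[[0.2,0.2,35],-0.158],[[0.2,0.2,39],-0.158],[[0.2,0.2,42],-0.158],[[0.2,0.2,45],-0.158],[[0.2,0.2,45.9],-0.158],[[0.2,0.2,45.9],-0.158],[[0.2,0.2,45.9],-0.158],[[0.2,0.2,45.9],-0.158]]' 8
python3 - <<'E'
from h import *
from go import plan
plan([(.4994,-.1882,.052,.02)])
s=cam("wrist"); save("w8.png",s["frame"],(100,30,540,330),1.8)
E
```

```text
rim [[ 0.1141  0.0413]
 [-0.1152  0.0405]]
[[ 0.0902  0.0675]
 [ 0.0901  0.0214]
 [-0.0925  0.0197]
 [-0.0924  0.0678]] [-0.00115  0.0441 ]
t: 20.08
tcp_pos: [0.5, -0.1864, 0.1994]
tool_rot: [-0.008, 0.708, -0.706, 0.007]
force: [0.0, 0.9, -0.0]
finger_gap: 0.935
now [ 0.5    -0.1864  0.1994] yaw 0.0207 t 20.0833 gap 0.935
[0.4994, -0.1882, 0.052] -> [ 0.07 14.74  0.17] turn 0.001
```

View pics/w8.png

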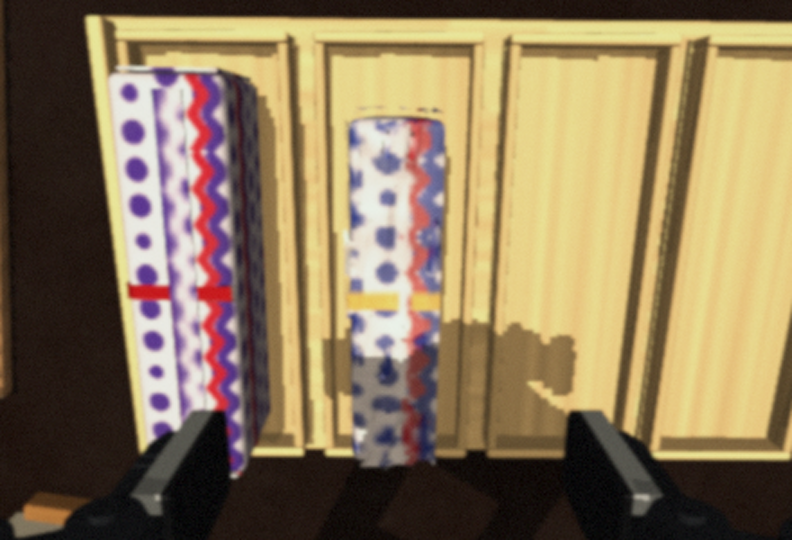

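```bash
python3 - <<'E'
from h import *
s=cam("wrist"); p=ray(s,[(294,96),(346,96),(342.2,287),(296,287)],.094); print(p[:,:2].round(4),p.mean(0))
p=ray(s,[(108,30+72/1.8)],.082);print(p)
E
python3 -m jog '[[[0,2.5,0.1],0],[[0,5,0.1],0],[[0,7.5,0.1],0],[[0,10,0.1],0],[[0,12,0.1],0],[[0,13.5,0.1],0],[[0,14.7,0.1],0],[[0,14.7,0.1],0]]'
python3 go.py '[(.4994,-.1875,.052,.02)]'
```

```text
[[ 0.5746 -0.1667]
 [ 0.5754 -0.2028]
 [ 0.426  -0.206 ]
 [ 0.4252 -0.1682]] [ 0.50032594 -0.18593363  0.094     ]
[[ 0.58964055 -0.03345048  0.082     ]]
t: 20.85
tcp_pos: [0.4994, -0.187, 0.0512]
tool_rot: [-0.009, 0.708, -0.706, 0.006]
force: [0.2, 0.5, 0.8]
finger_gap: 0.935
now [ 0.4994 -0.187   0.0512] yaw 0.0218 t 20.85 gap 0.935
[0.4994, -0.1875, 0.052] -> [ 0.01 -0.08  0.05] turn 0.002
```

```bash
python3 -m jog '[[[0,0,0],0],[[0,0,0],0],[[0,0,0],0],[[0,0,0],0],[[0,0,0],0],[[0,0,0],0],[[0,0,0],0],[[0,0,0],0]]' 0 40
python3 -m jog '[[[0,-1,0],0],[[0,-3,0],0],[[0,-6,0],0],[[0,-9,0],0],[[0,-12,0],0],[[0,-15,0],0],[[0,-16,0],0],[[0,-16,0],0],[[0,-16,0],0]]' 
python3 go.py '[(.5535,.1750,.2,-.138)]'
```

```text
t: 21.52
tcp_pos: [0.5012, -0.1892, 0.0544]
tool_rot: [0.006, -0.707, 0.707, -0.008]
force: [-0.3, 3.9, 7.1]
finger_gap: 0.458
t: 22.27
tcp_pos: [0.5001, -0.1892, 0.2131]
tool_rot: [0.007, -0.707, 0.707, -0.007]
force: [-0.4, 0.1, -2.3]
finger_gap: 0.455
now [ 0.5001 -0.1892  0.2131] yaw 0.0196 t 22.2667 gap 0.455
[0.5535, 0.175, 0.2] -> [ -6.06   1.31 -36.31] turn 0.158
```

```bash
python3 -m jog '[[[-0.3,0.3,-2],0],[[-1,0.5,-6],0.02],[[-1.6,0.7,-10],0.04],[[-2.3,0.9,-14],0.06],[[-3,1,-18],0.08],[[-3.7,1.1,-22],0.1],[[-4.4,1.2,-26],0.12],[[-5.1,1.3,-30],0.14],[[-5.7,1.3,-33.5],0.158],[[-6,1.3,-35.5],0.158],[[-6,1.3,-36.3],0.158],[[-6,1.3,-36.3],0.158],[[-6,1.3,-36.3],0.158],[[-6,1.3,-36.3],0.158]]'
python3 -m jog '[[[0,2,0],0],[[0,5,0],0],[[0,8,0],0],[[0,10,0],0],[[0,10,0],0],[[0,10,0],0],[[0,10,0],0],[[0,10,0],0]]'; python3 go.py '[(.5535,.1750,.0534,-.138)]'
```

```text
t: 23.43
tcp_pos: [0.5527, 0.1734, 0.1991]
tool_rot: [-0.048, -0.705, 0.706, 0.05]
force: [-0.1, -0.3, -1.4]
finger_gap: 0.457
t: 24.1
tcp_pos: [0.555, 0.1744, 0.1021]
tool_rot: [0.05, 0.706, -0.705, -0.048]
force: [0.0, -1.3, -1.8]
finger_gap: 0.458
now [0.555  0.1744 0.1021] yaw -0.139 t 24.1 gap 0.458
[0.5535, 0.175, 0.0534] -> [ 0.16  4.87 -0.04] turn -0.001
```

```bash
python3 -m jog '[[[0.1,1,0],0],[[0.1,2,0],0],[[0.1,3,0],0],[[0.1,3.9,0],0],[[0.1,4.3,0],0],[[0.1,4.6,0],0],[[0.1,4.8,0],0],[[0.1,5,0],0],[[0.1,5,0],0],[[0.1,5,0],0]]'; python3 go.py '[(.5535,.1750,.0534,-.138)]'
```

```text
t: 24.93
tcp_pos: [0.5515, 0.1751, 0.0533]
tool_rot: [-0.048, -0.705, 0.706, 0.049]
force: [-7.4, -1.1, 19.2]
finger_gap: 0.458
now [0.5515 0.1751 0.0533] yaw -0.1375 t 24.9333 gap 0.458
[0.5535, 0.175, 0.0534] -> [-0.2  -0.01 -0.02] turn 0.001
```

```bash
python3 -m jog '[[[-0.1,-0.2,0],0],[[-0.1,-0.2,0],0]]'; python3 -m jog '[[[0,0,0],0],[[0,0,0],0],[[0,0,0],0],[[0,0,0],0]]' 6.2; python3 -m jog '[[[0,-1,0],0],[[0,-3,0],0],[[0,-6,0],0],[[0,-10,0],0],[[0,-14,0],0],[[0,-16,0],0],[[0,-16,0],0],[[0,-16,0],0]]'
python3 - <<'E'
from h import *
from go import plan
s=cam("wrist"); save("w9.png",s["frame"],(100,0,500,330),2)
plan([(.4995,-.0945,.2,.015)])
E
```

```text
t: 25.1
tcp_pos: [0.5544, 0.1751, 0.0534]
tool_rot: [0.05, 0.706, -0.705, -0.048]
force: [-2.5, 1.5, 11.2]
finger_gap: 0.459
t: 25.43
tcp_pos: [0.5534, 0.1748, 0.0519]
tool_rot: [-0.049, -0.705, 0.705, 0.049]
force: [0.3, -0.4, -0.0]
finger_gap: 0.725
t: 26.1
tcp_pos: [0.5541, 0.1749, 0.2143]
tool_rot: [0.05, 0.706, -0.705, -0.047]
force: [-1.0, -0.5, -0.5]
finger_gap: 0.724
now [0.5529 0.1748 0.2125] yaw -0.1382 t 26.15 gap 0.721
[0.4995, -0.0945, 0.2] -> [ 1.58  1.25 27.41] turn -0.153
```

View pics/w9.png

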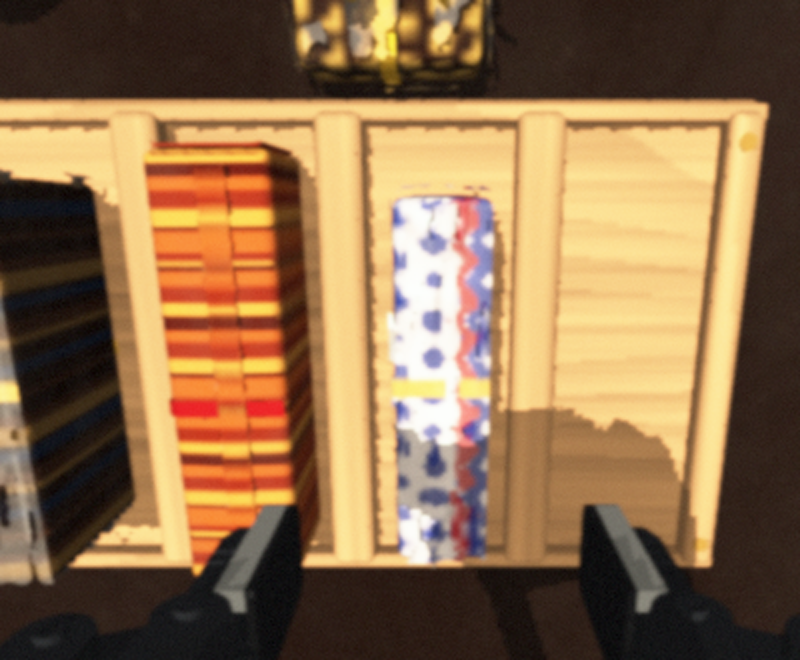

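The pale slab is upright and centred in the third slot (crop columns 392-494, rows 197-562). The dot bar is last.

```bash
python3 - <<'E'
from h import *
s=cam("wrist"); psi=-.138; ux=np.array([np.cos(psi),np.sin(psi)]); uy=np.array([-ux[1],ux[0]])
c=np.array([.5592,.2206])
f=lambda P:np.c_[(P[:,:2]-c)@ux,(P[:,:2]-c)@uy].round(4)
print("rim",f(ray(s,[(325,50),(325,284)],.03)))
p=f(ray(s,[(296,98.5),(346.5,98.5),(343.5,280.5),(300,280.5)],.093)); print(p,p.mean(0))
E
python3 -m jog '[[[0,0.5,3],0],[[0.2,1.2,7],-0.02],[[0.5,1.2,11],-0.06],[[0.8,1.2,15],-0.1],[[1.1,1.2,19],-0.13],[[1.4,1.2,23],-0.153],[[1.6,1.2,26],-0.153],[[1.6,1.2,27.4],-0.153],[[1.6,1.2,27.4],-0.153],[[1.6,1.2,27.4],-0.153],[[1.6,1.2,27.4],-0.153]]' 8.5
python3 - <<'E'
from h import *
from go import plan
s=cam("wrist"); save("w10.png",s["frame"],(100,30,540,330),1.8)
plan([(.4995,-.0945,.044,.015)])
E
```

```text
rim [[ 0.1142 -0.0509]
 [-0.1162 -0.0517]]
[[ 0.0734 -0.0289]
 [ 0.0734 -0.0659]
 [-0.0762 -0.0665]
 [-0.0761 -0.0292]] [-0.001375 -0.047625]
t: 27.12
tcp_pos: [0.4991, -0.0934, 0.1991]
tool_rot: [-0.006, 0.708, -0.706, 0.004]
force: [0.6, -0.1, -0.7]
finger_gap: 0.994
now [ 0.4993 -0.0931  0.1994] yaw 0.0158 t 27.1667 gap 0.997
[0.4995, -0.0945, 0.044] -> [-0.02 15.54  0.14] turn 0.001
```

View pics/w10.png

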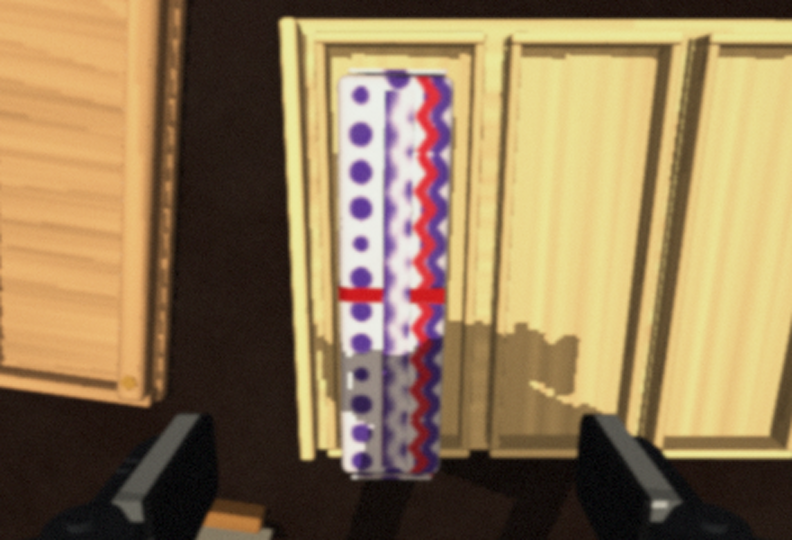

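The dot bar sits between the fingers (crop columns 339-452, rows 73-474), and the troughs beside it are empty.

```bash
python3 - <<'E'
from h import *
s=cam("wrist"); p=ray(s,[(288.3,70.5),(351,70.5),(342.8,293),(290.6,293)],.082); print(p[:,:2].round(4),p.mean(0))
E
python3 -m jog '[[[0,2.5,0.1],0],[[0,5,0.1],0],[[0,7.5,0.1],0],[[0,10,0.1],0],[[0,12,0.1],0],[[0,13.5,0.1],0],[[0,15,0.1],0],[[0,15.4,0.1],0],[[0,15.4,0.1],0]]'
```

```text
[[ 0.5911 -0.0692]
 [ 0.5917 -0.1137]
 [ 0.4121 -0.1141]
 [ 0.4114 -0.0691]] [ 0.50156825 -0.09150742  0.082     ]
t: 27.97
tcp_pos: [0.4992, -0.094, 0.0453]
tool_rot: [-0.007, 0.708, -0.707, 0.005]
force: [-0.7, 0.3, -0.1]
finger_gap: 0.995
```

```bash
python3 -m jog '[[[0,0,0],0],[[0,0,0],0],[[0,0,0],0],[[0,0,0],0],[[0,0,0],0],[[0,0,0],0],[[0,0,0],0]]' 0 40
python3 -m jog '[[[0,-1,0],0],[[0,-3,0],0],[[0,-6,0],0],[[0,-9,0],0],[[0,-12,0],0],[[0,-15,0],0],[[0,-16,0],0],[[0,-16,0],0],[[0,-16,0],0]]' 
python3 go.py '[(.541,.0839,.2,-.138)]'
```

```text
t: 28.55
tcp_pos: [0.5005, -0.0953, 0.0474]
tool_rot: [0.004, -0.707, 0.707, -0.006]
force: [-0.8, 2.8, 6.6]
finger_gap: 0.563
t: 29.3
tcp_pos: [0.4996, -0.0954, 0.2069]
tool_rot: [0.005, -0.707, 0.707, -0.006]
force: [-0.2, -0.0, -1.6]
finger_gap: 0.559
now [ 0.4996 -0.0954  0.2069] yaw 0.0147 t 29.3 gap 0.559
[0.541, 0.0839, 0.2] -> [ -4.41   0.69 -17.87] turn 0.153
```

```bash
python3 -m jog '[[[-0.5,0.2,-2],0.02],[[-1.4,0.5,-6],0.05],[[-2.4,0.7,-10],0.09],[[-3.4,0.7,-14],0.13],[[-4.1,0.7,-17],0.153],[[-4.3,0.7,-17.8],0.153],[[-4.3,0.7,-17.8],0.153],[[-4.3,0.7,-17.8],0.153]]'
python3 -m jog '[[[0,2,0],0],[[0,5,0],0],[[0,8,0],0],[[0,10,0],0],[[0,10.5,0],0],[[0,10.5,0],0],[[0,10.5,0],0],[[0,10.5,0],0]]'; python3 go.py '[(.540,.0839,.0464,-.138)]'
```

```text
t: 29.97
tcp_pos: [0.539, 0.0831, 0.1978]
tool_rot: [-0.047, -0.705, 0.706, 0.049]
force: [0.5, -0.7, -2.8]
finger_gap: 0.56
t: 30.63
tcp_pos: [0.5414, 0.0825, 0.0956]
tool_rot: [-0.05, -0.705, 0.705, 0.048]
force: [0.0, -0.1, -2.0]
finger_gap: 0.561
now [0.5414 0.0825 0.0956] yaw -0.1391 t 30.6333 gap 0.561
[0.54, 0.0839, 0.0464] -> [ 0.16  4.92 -0.12] turn -0.001
```

```bash
python3 -m jog '[[[0.1,1,-0.1],0],[[0.1,2,-0.1],0],[[0.1,3,-0.1],0],[[0.1,3.9,-0.1],0],[[0.1,4.3,-0.1],0],[[0.1,4.6,-0.1],0],[[0.1,4.8,-0.1],0],[[0.1,5,-0.1],0],[[0.1,5,-0.1],0],[[0.1,5,-0.1],0]]'; python3 go.py '[(.540,.0839,.0464,-.138)]'
```

```text
t: 31.47
tcp_pos: [0.5388, 0.0846, 0.0464]
tool_rot: [-0.049, -0.705, 0.705, 0.049]
force: [-4.8, 0.2, 13.7]
finger_gap: 0.555
now [0.5388 0.0846 0.0464] yaw -0.1378 t 31.4667 gap 0.555
[0.54, 0.0839, 0.0464] -> [-0.13  0.    0.05] turn 0.0
```

Seated with 14 N on the floor. I'll release, rise, and move out over the rack centre for a final check.

```bash
python3 -m jog '[[[-0.1,-0.1,0],0],[[-0.1,-0.1,0],0]]'; python3 -m jog '[[[0,0,0],0],[[0,0,0],0],[[0,0,0],0],[[0,0,0],0]]' 6.6; python3 -m jog '[[[0,-1,0],0],[[0,-3,0],0],[[0,-6,0],0],[[0,-10,0],0],[[0,-14,0],0],[[0,-18,0],0],[[0,-22,-3],0],[[0,-26,-6],0],[[0,-28,-10],0],[[0,-28,-13.5],0],[[0,-28,-13.5],0],[[0,-28,-13.5],0],[[0,-28,-13.5],0]]'
python3 - <<'E'
from h import *
from go import plan
s=cam("wrist"); save("w11.png",s["frame"],(100,0,500,300),2)
plan([])
E
```

```text
t: 31.63
tcp_pos: [0.5407, 0.0843, 0.0464]
tool_rot: [0.049, 0.705, -0.705, -0.048]
force: [-2.1, 0.2, 8.6]
finger_gap: 0.558
t: 31.97
tcp_pos: [0.5406, 0.0842, 0.0451]
tool_rot: [-0.049, -0.705, 0.705, 0.049]
force: [-0.0, 0.2, -0.2]
finger_gap: 0.773
t: 33.05
tcp_pos: [0.5581, 0.2178, 0.3249]
tool_rot: [-0.048, -0.705, 0.706, 0.049]
force: [-0.9, -0.6, -0.4]
finger_gap: 0.773
now [0.558  0.217  0.3244] yaw -0.1382 t 33.1 gap 0.773
```

View pics/w11.png

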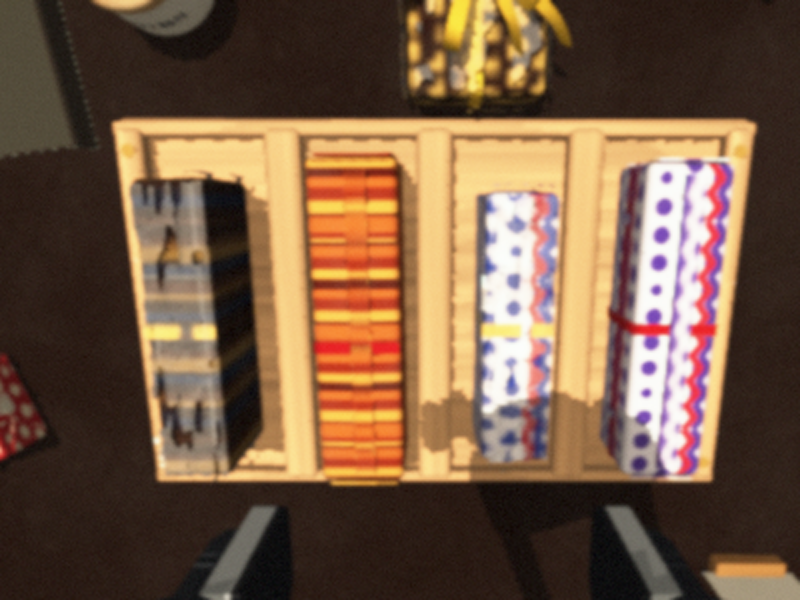

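```bash
python3 - <<'E'
from h import *
from station import workorder
s=cam("wrist"); psi=-.138; ux=np.array([np.cos(psi),np.sin(psi)]); uy=np.array([-ux[1],ux[0]])
c=np.array([.5592,.2206])
f=lambda P:np.c_[(P[:,:2]-c)@ux,(P[:,:2]-c)@uy].round(4)
D=dict(dot=(.081,[(645,165),(733,161),(695,474),(622,474)]),pale=(.093,[(478,193),(557,193),(549,461),(481,461)]),stripe=(.079,[(306,157),(398,157),(401,480),(323,480)]),dark=(.098,[(133,182),(207,180),(230,472),(160,472)]))
for n,(z,q) in D.items():
    p=f(ray(s,np.array(q)/2+[100,0],z)); d=p[0]+p[1]-p[2]-p[3]; print(n,p.mean(0).round(4),"yaw",np.arctan2(d[1],d[0]).round(3))
print("rim",f(ray(s,np.array([(113,121),(755,122),(712,481),(160,481)])/2+[100,0],.03)).mean(0))
print(manip.sense()["force"]); workorder.sign_off()
E
```

```text
dot [ 0.0003 -0.1372] yaw 0.0
pale [-0.0007 -0.0466] yaw 0.022
stripe [-0.0004  0.0429] yaw -0.005
dark [0.     0.1358] yaw -0.024
rim [-7.50e-05 -1.55e-03]
[ 0.47592876 -0.32654451 -0.89325589]
the job is handed in; nothing more can be done
```

All four packs are in the display rack in reverse order. From left to right as I see it they are dark slab, stripe bar, pale slab and dot bar. The job was handed in at about 33 s of the 120 s, with the gripper open and clear above the rack; `sign_off` gives no verdict.

- **Final wrist view:** each pack stands upright in its own slot. Each is within about 1 mm of midway along it and 2–3 mm of its centre line. The stripe bar and dot bar are square within about 0.01 rad.
- **Yaw of the slabs:** the final picture read +0.022 rad for the pale slab and −0.024 rad for the dark slab. Their soft wrapper edges are hard to pick out, and the tool was square when it released each one.
- **Forces:** set-down contact on the slot floor was 6 to 19 N at the end of each move.
- **Disagreement:** the top camera placed the racks about 6–8 mm nearer the robot than the wrist camera did. I used the wrist camera for both picking and placing, and its repeated views of the display rack agreed within about 2 mm.

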